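Find the jam jar that has lost its seal

TASK

One of the four jam jars has lost its vacuum: the red dome in its lid gives easily, while the other three push back more than twice as hard. Gently press the domes about 6 mm down, about half-way and never to the bottom, until you have felt which jar is the soft one, then stand that jar upright on the cork trivet, wholly on it, without dropping it, and press its dome there once more in the same way to make sure you have the right one. Leave the other jars, the egg cups and the pepper mill where they stand.

Things in the scene. Friction and masses are not known exactly. Their poses are not given: they have to be found in the camera images.
- jar_a: one of four jam jars that look the same: brown amber glass with a white paper band and a white screw lid, 52 mm in diameter from foot to lid, 60 mm high to the top of the lid and 76 mm to the top of the red dome, about 0.23 kg, loose. Origin on its axis half-way up, 38 mm above its foot; z is up through the lid. Grasp it round the glass.
- dome_a: the red soft button (dome) in the middle of the lid of jar_a, 32 mm in diameter, flat on top over the middle 24 mm. Origin at the centre of its top, 38 mm above the jar's origin when untouched. It goes straight down on a spring, 12 mm at most, and comes back up. On a jar that has kept its vacuum it starts to give at about 5 N and pushes back with about 12 N at 6 mm; on a jar that has lost it, at about 2 N and about 5 N at 6 mm. Which jar that is cannot be seen.
- jar_b: one of four jam jars that look the same: brown amber glass with a white paper band and a white screw lid, 52 mm in diameter from foot to lid, 60 mm high to the top of the lid and 76 mm to the top of the red dome, about 0.23 kg, loose. Origin on its axis half-way up, 38 mm above its foot; z is up through the lid. Grasp it round the glass.
- dome_b: the red soft button (dome) in the middle of the lid of jar_b, 32 mm in diameter, flat on top over the middle 24 mm. Origin at the centre of its top, 38 mm above the jar's origin when untouched. It goes straight down on a spring, 12 mm at most, and comes back up. On a jar that has kept its vacuum it starts to give at about 5 N and pushes back with about 12 N at 6 mm; on a jar that has lost it, at about 2 N and about 5 N at 6 mm. Which jar that is cannot be seen.
- jar_c: one of four jam jars that look the same: brown amber glass with a white paper band and a white screw lid, 52 mm in diameter from foot to lid, 60 mm high to the top of the lid and 76 mm to the top of the red dome, about 0.23 kg, loose. Origin on its axis half-way up, 38 mm above its foot; z is up through the lid. Grasp it round the glass.
- dome_c: the red soft button (dome) in the middle of the lid of jar_c, 32 mm in diameter, flat on top over the middle 24 mm. Origin at the centre of its top, 38 mm above the jar's origin when untouched. It goes straight down on a spring, 12 mm at most, and comes back up. On a jar that has kept its vacuum it starts to give at about 5 N and pushes back with about 12 N at 6 mm; on a jar that has lost it, at about 2 N and about 5 N at 6 mm. Which jar that is cannot be seen.
- jar_d: one of four jam jars that look the same: brown amber glass with a white paper band and a white screw lid, 52 mm in diameter from foot to lid, 60 mm high to the top of the lid and 76 mm to the top of the red dome, about 0.23 kg, loose. Origin on its axis half-way up, 38 mm above its foot; z is up through the lid. Grasp it round the glass.
- dome_d: the red soft button (dome) in the middle of the lid of jar_d, 32 mm in diameter, flat on top over the middle 24 mm. Origin at the centre of its top, 38 mm above the jar's origin when untouched. It goes straight down on a spring, 12 mm at most, and comes back up. On a jar that has kept its vacuum it starts to give at about 5 N and pushes back with about 12 N at 6 mm; on a jar that has lost it, at about 2 N and about 5 N at 6 mm. Which jar that is cannot be seen.
- trivet_top (a point): centre of the top face of the plain round cork trivet, 120 mm in diameter, 10 mm thick, which lies fixed on the worktop somewhere in the row of jars
- egg_cup: bystander: blue and white egg cup, 47 mm wide, 50 mm high, behind the row; origin at the centre of its foot
- mill: bystander: wooden pepper mill, 58 mm wide, 120 mm high, behind the row; origin at the centre of its foot
- spare_egg_cup: bystander: second blue and white egg cup, 47 mm wide, 50 mm high, behind the row; origin at the centre of its foot
Mind the look-alikes: they are no part of the job. Leave any purple look-alike of the jar_c alone.

How it is judged:
By the outcome, as a careful person would: the job done as asked, in the order asked, and still so for the second after the job is handed in, with the robot touching nothing.
It also fails if it takes over 72 s, if anything falls off the work surface, if the arm or the gripper's body presses on something with over 40 N, if the wrist force passes 120 N, or if a joint passes its speed limit or range.

ROBOT

A 6-joint arm with a two-finger parallel gripper is mounted at the origin on a cart in front of the work surface, level with it; the furniture and walls round the work are solid. World frame = base frame: x ahead of the robot, y to its left, z up, the work surface at z = 0. Lengths are in m, angles in rad, forces in N, time in s.
With the tool pointing down it reaches from about 0.35 to 0.975 m from the base axis. Payload 17.4 kg.
Tool frame: the origin (TCP) lies between the finger pads; the fingertips stand 25 mm ahead of it and the grasp point (between the pads) lies 6 mm ahead of it (arm.tip_extent is the distance from the TCP to the fingertips, in m); z points along the fingers, x is the direction in which the jaws open and shut, and the axes are right-handed (so a half turn about z gives the same grasp; the last joint's range is limited). The gripper opens to 85 mm and grips with 20 to 120 N. Pads are 22 mm wide; open, the fingers measure 114 mm over their backs; the gripper's body (76 mm by 85 mm) begins 54 mm behind the grasp point. The pads swing forward as they close: fully open they stand 13 mm farther back than shut.
Start: joints at [-1.372, 0.116, 1.442, -0, 1.584, -0.038], TCP at [0.158, -0.656, 0.256] pointing down, gripper open.
Joint ranges: [-2.83, 2.83], [-0.83, 2.19], [0.07, 2.5], [-1.14, 4.28], [0.01, 3], [-2.97, 2.97]. Speed limits (rad/s): [1.89, 1.89, 2.22, 3.14, 3.14, 3.14].

INTERFACE

Orientations are given as a unit quaternion [x, y, z, w].
In Python, from workcell import arm gives the robot as it stands.
- The arm moves only by the shell command python3 -m pendant 'ROWS' [FORCE]. ROWS is JSON, a list of rows, each a list of 7 numbers: the shift along the world's x, y, z in cm, then the turn, a rotation vector about the world's x, y, z in degrees, then the opening, from -1 (shut) to 1 (fully open). A call has exactly 5 rows; each row is the pose to reach, as a shift and turn from the pose commanded when the call began; what a row does not reach only later rows make up. A row lasts 1/12 s, in which the tool goes at most 41.7 mm and 7.16 degrees, less where a joint would pass 70% of its speed; a pose out of reach is approached as far as the arm can. A call with a gripper value outside its range is refused whole. The fingers move at their own pace and stop on an object; FORCE is the grip in N (left out, the last holds). Time passes only in rows, so rows that repeat a pose let the fingers close, or fill a call up. It gives the time, the measured TCP pose, the force and the opening at its end, in the units of the state.
- arm.get_obs(): the state, without advancing time (a new reading comes with each control period).
- arm.get_image(name): name is "scene" or "side" or "wrist"; returns a dict with "pixels" (480x640x3 uint8, blue, green, red), "depth" (480x640 float32, m along the optical axis (not along the pixel's ray), 0 where there is no reading), "camera_matrix" (3x3 intrinsics, pixels), "pose" (4x4, takes a point from camera to world coordinates); the wrist camera has in their place "tool_from_camera" (4x4, takes a point from camera to tool coordinates, whose origin is the TCP and whose axes are the tool frame's). Camera axes: x right, y up, looking along -z (the intrinsics and any distortion apply to the point x, -y, -z); pixel columns grow to the right and rows downward; lengths in m; the calibration is good to about 2 mm. A picture is of the moment at which its call begins: read the wrist's pose just before it.
- arm.sign_off(): hands the job in, once; it reports no verdict.
The state is a dict: "clock": time; "joint_positions": joint angles; "qvel": joint speeds; "effort": joint torques, N m; "tcp_pos": TCP position; "orientation": TCP orientation; "force": force on the tool from outside, world axes, zero at the start; "ft_torque": the same for the moment, N m; "opening": finger opening in m.
Only numpy, scipy, OpenCV 4.12 (cv2) and the standard library are available. Lean on these libraries where they do the work, as an engineer would, in place of code of your own. Each camera call takes 0.05 s, during which the arm holds its last target.

## Working session

There is one attempt and no reset: what is moved stays moved. The work goes in short steps, Python scripts to look and compute and a shell command to move; the robot and the scene stay as the last step left them, time stands still between calls to the robot, and variables do not carry over. Pictures are saved under pics/ and viewed, and the job is handed in when it is done.

```bash
ls; mkdir -p pics; cat > h.py <<'E'
import numpy as np,cv2
from workcell import arm
def grab(n):
    o=arm.get_obs(); im=arm.get_image(n); return o,im
E
python3 - <<'E'
from h import *
o=arm.get_obs(); print({k:np.round(v,3) for k,v in o.items()})
for n in ["scene","side"]:
    im=arm.get_image(n); cv2.imwrite(f"pics/{n}0.png",im["pixels"]); np.savez(f"{n}0.npz",**im); print(n,im["pose"].round(3).tolist(),im["camera_matrix"].tolist(),[k for k in im])
E
```

```text
pics
{'clock': np.float64(0.0), 'joint_positions': array([-1.372,  0.116,  1.442, -0.   ,  1.584, -0.038]), 'qvel': array([ 0.001, -0.001, -0.   ,  0.002,  0.001, -0.   ]), 'effort': array([-3.0000e-03, -7.3199e+01, -6.3249e+01, -0.0000e+00,  6.0000e-03,
       -0.0000e+00]), 'tcp_pos': array([ 0.158, -0.656,  0.256]), 'orientation': array([ 0.786, -0.619, -0.   , -0.   ]), 'force': array([-0.748, -0.153,  0.658]), 'ft_torque': array([-0.046, -0.038, -0.034]), 'opening': np.float64(0.085)}
scene [[-0.737, 0.312, -0.599, -0.123], [-0.676, -0.353, 0.647, 0.764], [-0.01, 0.882, 0.471, 0.599], [0.0, 0.0, 0.0, 1.0]] [[527.2141544960405, 0.0, 324.2246435709505], [0.0, 527.2141544960405, 237.34199340405374], [0.0, 0.0, 1.0]] ['pixels', 'depth', 'camera_matrix', 'pose']
side [[0.988, 0.064, -0.143, 0.397], [-0.156, 0.463, -0.873, -0.849], [0.01, 0.884, 0.467, 0.557], [0.0, 0.0, 0.0, 1.0]] [[438.86810582101685, 0.0, 316.2630634064097], [0.0, 438.86810582101685, 241.74095333219435], [0.0, 0.0, 1.0]] ['pixels', 'depth', 'camera_matrix', 'pose']
```

View pics/scene0.png

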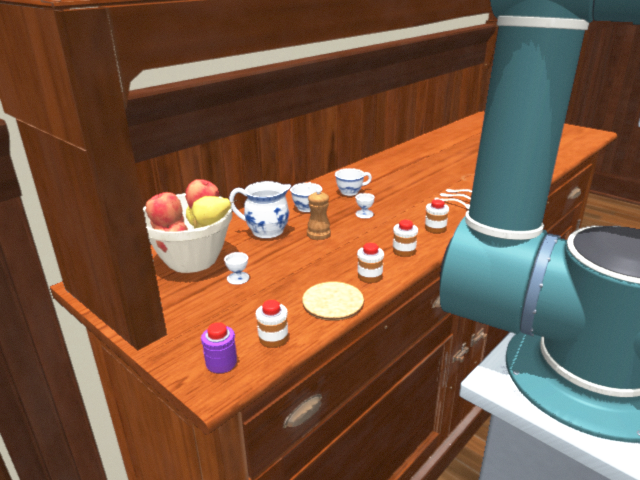

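View pics/side0.png

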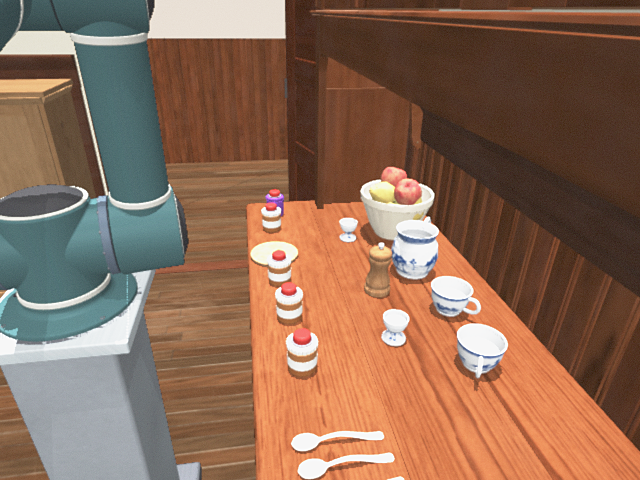

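Scene view: four amber jars with domes at about (272,307), (371,250), (405,226) and (437,204). The purple-bodied jar at (219,348) is the look-alike, and the trivet is at (333,300). In the side view the jars are at (271,218), (280,268), (289,303) and (302,352), the purple one is at (275,203), and the trivet is at (274,254). Next I'll locate them.

```bash
cat >> h.py <<'E'
def rays(K,T,uv):
    uv=np.atleast_2d(uv).astype(float)
    d=np.c_[(uv[:,0]-K[0,2])/K[0,0],-(uv[:,1]-K[1,2])/K[1,1],-np.ones(len(uv))]
    return T[:3,3],d@T[:3,:3].T
def plane(K,T,uv,z):
    c,d=rays(K,T,uv); return c+d*((z-c[2])/d[:,2])[:,None]
def cloud(im,mask):
    v,u=np.nonzero(mask&(im["depth"]>0)); c,d=rays(im["camera_matrix"],im["pose"],np.c_[u,v]); return np.c_[u,v],c+d*im["depth"][v,u][:,None]
E
python3 - <<'E'
from h import *
for n in ["scene","side"]:
    im=dict(np.load(f"{n}0.npz")); hsv=cv2.cvtColor(im["pixels"],cv2.COLOR_BGR2HSV)
    K,T=im["camera_matrix"],im["pose"]
    m=(((hsv[...,0]<4)|(hsv[...,0]>174))&(hsv[...,1]>190)&(hsv[...,2]>120)).astype(np.uint8)
    nn,l,s,c=cv2.connectedComponentsWithStats(m)
    for i in range(1,nn):
        if s[i,4]<40: continue
        uv,P=cloud(im,l==i)
        t=P[:,2]>np.percentile(P[:,2],90)-0.004
        print(n,c[i].round(0),s[i,4],"topmean",np.median(P[t],0).round(4),"mid x,y",((P[t].min(0)+P[t].max(0))/2).round(4))
    # trivet
    uv,P=cloud(im,(hsv[...,0]>18)&(hsv[...,0]<36)&(hsv[...,1]>60)&(hsv[...,2]>150))
    k=(P[:,2]<.02)&(P[:,2]>0.002)&(P[:,0]>.2)&(P[:,0]<.7); mm=np.zeros((480,640),np.uint8); mm[uv[k,1],uv[k,0]]=255
    cs=max(cv2.findContours(mm,0,2)[0],key=cv2.contourArea); e=cv2.fitEllipse(cs); Q=plane(K,T,cs[:,0],.01)
    print("trivet",e,plane(K,T,[e[0]],.01), (Q.min(0)+Q.max(0))/2, np.ptp(Q,axis=0))
    for name,(u,v) in {"scene":{"mill":(318,215),"cup1":(237,265),"cup2":(365,205)},"side":{"mill":(379,270),"cup1":(348,230),"cup2":(395,328)}}[n].items():
        a=np.zeros((480,640),bool);a[v-12:v+12,u-3:u+4]=1
        print(name,np.median(cloud(im,a)[1],0).round(3))
E
```

```text
scene [405. 226.] 42 topmean [ 0.4503 -0.1179  0.0721] mid x,y [ 0.4551 -0.122   0.0722]
scene [370. 250.] 49 topmean [0.4395 0.018  0.0722] mid x,y [0.4484 0.0128 0.0722]
scene [271. 310.] 71 topmean [0.4376 0.292  0.072 ] mid x,y [0.4444 0.2881 0.0721]
scene [217. 334.] 86 topmean [0.4554 0.3929 0.0723] mid x,y [0.4604 0.3883 0.0728]
trivet ((350.50054931640625, 308.9549865722656), (7.3017754554748535, 22.88429069519043), 63.39967346191406) [[0.39545607 0.13438448 0.01      ]] [0.39576513 0.12659636 0.01      ] [2.15807932e-02 4.86178681e-02 1.11022302e-16]
mill [ 0.648 -0.047  0.061]
cup1 [0.649 0.201 0.036]
cup2 [ 0.641 -0.216  0.033]Traceback (most recent call last):
  File "<stdin>", line 15, in <module>
cv2.error: OpenCV(4.12.0) /io/opencv/modules/imgproc/src/shapedescr.cpp:361: error: (-201:Incorrect size of input array) There should be at least 5 points to fit the ellipse in function 'fitEllipseNoDirect'
```

```bash
python3 - <<'E'
from h import *
print(arm.tip_extent,[a for a in dir(arm) if a[0]!='_'])
im=dict(np.load("scene0.npz")); c=cv2.resize(im["pixels"][180:400,180:480],None,fx=2.6,fy=2.6,interpolation=2); cv2.imwrite("pics/crop0.png",c[:600,:800])
E
```

```text
0.025 ['PlanningError', 'get_image', 'get_obs', 'sign_off', 'tip_extent']
```

View pics/crop0.png

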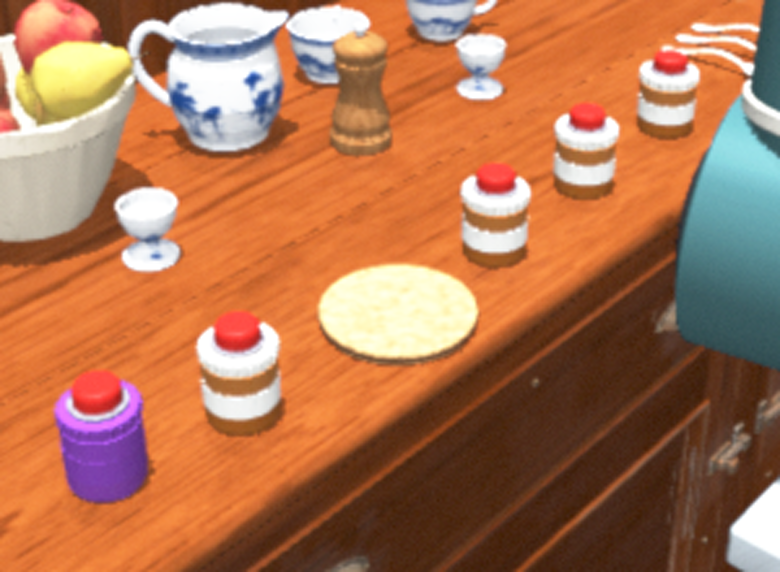

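The crop confirms it: four amber jars with white bands and one purple look-alike on the left, which I'll leave alone. I'll refine the positions with height-based masks.

```bash
python3 - <<'E'
from h import *
for n in ["scene","side"]:
    im=dict(np.load(f"{n}0.npz")); hsv=cv2.cvtColor(im["pixels"],cv2.COLOR_BGR2HSV)
    uv,P=cloud(im,np.ones((480,640),bool))
    h=hsv[uv[:,1],uv[:,0]].astype(int)
    red=((h[:,0]<6)|(h[:,0]>172))&(h[:,1]>150)&(h[:,2]>90)
    k=red&(P[:,2]>.055)&(P[:,2]<.09)&(P[:,0]>.3)&(P[:,0]<.56)
    m=np.zeros((480,640),np.uint8); m[uv[k,1],uv[k,0]]=1
    nn,l,s,c=cv2.connectedComponentsWithStats(m)
    for i in range(1,nn):
        if s[i,4]<25: continue
        ll=l[uv[:,1],uv[:,0]]==i; Q=P[ll]; t=Q[:,2]>np.percentile(Q[:,2],95)-.005
        u=uv[ll][t]; print(n,c[i].round(0),s[i,4],t.sum(),"z",np.percentile(Q[:,2],95).round(3),"mean",Q[t].mean(0).round(4), "bbox",((Q[t].min(0)+Q[t].max(0))/2).round(4),np.ptp(Q[t],axis=0).round(3))
    k=(P[:,2]>.006)&(P[:,2]<.016)&(P[:,0]>.3)&(P[:,0]<.56)&(abs(P[:,1]-.15)<.1)&(h[:,0]>15)&(h[:,0]<40)&(h[:,2]>130)
    k=k
    print("trivet",k.sum(),P[k].mean(0),(P[k].min(0)+P[k].max(0))/2,np.ptp(P[k],axis=0))
E
```

```text
scene [437. 203.] 83 49 z 0.077 mean [ 0.4623 -0.269   0.0744] bbox [ 0.4634 -0.2706  0.0743] [0.027 0.027 0.005]
scene [406. 224.] 107 73 z 0.076 mean [ 0.4559 -0.1267  0.0741] bbox [ 0.4575 -0.1282  0.0739] [0.03  0.028 0.006]
scene [370. 248.] 135 94 z 0.076 mean [0.4467 0.0106 0.0744] bbox [0.4483 0.01   0.0746] [0.03  0.031 0.006]
scene [271. 307.] 210 156 z 0.076 mean [0.4472 0.285  0.0743] bbox [0.4491 0.2844 0.0739] [0.029 0.029 0.006]
scene [217. 330.] 242 176 z 0.076 mean [0.4645 0.3866 0.0746] bbox [0.4658 0.3858 0.0745] [0.031 0.029 0.006]
trivet 1682 [0.44277597 0.13145624 0.00895414] [0.44563296 0.12900549 0.00943988] [0.11995662 0.11924377 0.00685015]
side [274. 194.] 26 14 z 0.078 mean [0.4694 0.3742 0.0751] bbox [0.4696 0.3742 0.0753] [0.027 0.016 0.005]
side [271. 208.] 31 16 z 0.077 mean [0.4509 0.2736 0.0744] bbox [0.451  0.274  0.0747] [0.025 0.014 0.006]
side [278. 257.] 49 32 z 0.076 mean [ 0.4505 -0.0034  0.0738] bbox [ 0.4507 -0.0012  0.0744] [0.024 0.014 0.006]
side [288. 291.] 66 38 z 0.077 mean [ 0.4581 -0.139   0.0749] bbox [ 0.4588 -0.1351  0.0759] [0.026 0.02  0.007]
side [302. 340.] 89 54 z 0.077 mean [ 0.4665 -0.2854  0.0746] bbox [ 0.4672 -0.2827  0.0752] [0.027 0.016 0.006]
trivet 568 [0.44224842 0.13536172 0.0125252 ] [0.44819964 0.1313895  0.01189831] [0.11738675 0.11510738 0.00748275]
```

```bash
python3 -m pendant '[[4,4,0,0,0,7,-1],[7,8,0,0,0,14,-1],[10,12,0,0,0,21,-1],[13,16,0,0,0,28,-1],[16,20,0,0,0,35,-1]]' 30
python3 -m pendant '[[3,4,0,0,0,7,-1],[6,7,0,0,0,14,-1],[9,11,0,0,0,21,-1],[12,15,0,0,0,28,-1],[14.7,18,0,0,0,35,-1]]'
python3 -m pendant '[[0,0,0,0,0,6.5,-1],[0,0,0,0,0,6.5,-1],[0,0,0,0,0,6.5,-1],[0,0,0,0,0,6.5,-1],[0,0,0,0,0,6.5,-1]]'
python3 - <<'E'
from h import *
o,im=grab("wrist"); cv2.imwrite("pics/w1.png",im["pixels"]); np.savez("w1.npz",**im,tcp=o["tcp_pos"],q=o["orientation"])
print({k:np.round(v,4) for k,v in o.items() if k!='effort'}); print(im["tool_from_camera"].round(3),im["camera_matrix"])
E
```

```text
clock: 0.52
tcp_pos: [0.2901, -0.4929, 0.2559]
orientation: [0.936, -0.351, -0.0, -0.0]
force: [0.8, 0.0, 0.1]
opening: 0.0253
clock: 0.93
tcp_pos: [0.4214, -0.3312, 0.2562]
orientation: [0.999, -0.053, 0.0, 0.0]
force: [0.3, -0.9, 0.2]
opening: -0.0001
clock: 1.35
tcp_pos: [0.4201, -0.3341, 0.2562]
orientation: [1.0, -0.002, -0.0, -0.0]
force: [0.7, -0.7, -0.5]
opening: 0.0
{'clock': np.float64(1.35), 'joint_positions': array([-7.1930e-01, -1.8750e-01,  1.7373e+00, -1.0000e-04,  1.5920e+00,
       -7.1590e-01]), 'qvel': array([ 0.0007, -0.0017, -0.0007,  0.0014, -0.0004, -0.0111]), 'tcp_pos': array([ 0.4201, -0.3341,  0.2562]), 'orientation': array([ 1.0e+00, -1.7e-03, -1.0e-04, -0.0e+00]), 'force': array([ 0.7274, -0.6574, -0.5032]), 'ft_torque': array([ 0.0256, -0.0328,  0.0225]), 'opening': np.float64(0.0)}
[[ 1.    -0.001  0.001  0.001]
 [-0.    -0.955 -0.295 -0.075]
 [ 0.001  0.295 -0.955 -0.118]
 [ 0.     0.     0.     1.   ]] [[356.0870866    0.         317.80509996]
 [  0.         356.0870866  236.78795484]
 [  0.           0.           1.        ]]
```

View pics/w1.png

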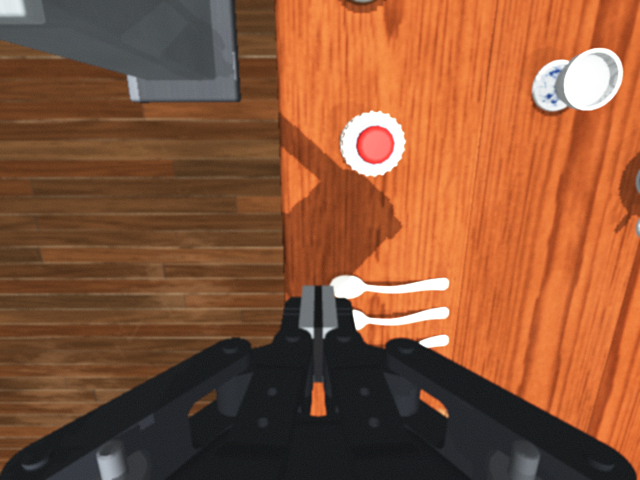

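The wrist view shows the first jar from above: its dome is at (375,144) and the lid surrounds it. I'll compute its position, and add a helper for it.

```bash
cat >> h.py <<'E'
from scipy.spatial.transform import Rotation as Ro
def wrist(tag,z=.076):
    o,im=grab("wrist"); cv2.imwrite(f"pics/{tag}.png",im["pixels"])
    T=np.eye(4);T[:3,:3]=Ro.from_quat(o["orientation"]).as_matrix();T[:3,3]=o["tcp_pos"];T=T@im["tool_from_camera"];im["pose"]=T
    domes(im,z); print("tcp",o["tcp_pos"].round(4),"clk",o["clock"],"F",np.round(o["force"],2)); return o,im
def domes(im,z=.076):
    hsv=cv2.cvtColor(im["pixels"],cv2.COLOR_BGR2HSV)
    m=(((hsv[...,0]<4)|(hsv[...,0]>174))&(hsv[...,1]>150)&(hsv[...,2]>150)).astype(np.uint8)
    for c in cv2.findContours(m,0,2)[0]:
        if cv2.contourArea(c)<150: continue
        e=cv2.fitEllipse(c); uv=np.array(e[0]); p=plane(im["camera_matrix"],im["pose"],uv,z)[0]
        Q=plane(im["camera_matrix"],im["pose"],c[:,0],z)
        print("dome px",uv.round(0),"xy",p[:2].round(4),"size",np.ptp(Q,axis=0)[:2].round(4))
E
python3 - <<'E'
from h import *
d=dict(np.load("w1.npz")); T=np.eye(4);T[:3,:3]=Ro.from_quat(d["q"]).as_matrix();T[:3,3]=d["tcp"];d["pose"]=T@d["tool_from_camera"]
domes(d); domes(d,.07)
E
```

```text
dome px [375. 144.] xy [ 0.4673 -0.2732] size [0.0292 0.0291]
dome px [375. 144.] xy [ 0.4682 -0.2735] size [0.0298 0.0297]
```

```bash
python3 -m pendant '[[2.4,3,-2,0,0,0,-1],[4.7,6,-4,0,0,0,-1],[4.7,6,-8,0,0,0,-1],[4.7,6,-12,0,0,0,-1],[4.7,6,-13.6,0,0,0,-1]]'
python3 -m pendant '[[0,0,0,0,0,0,-1],[0,0,-0.2,0,0,0,-1],[0,0,-0.4,0,0,0,-1],[0,0,-0.6,0,0,0,-1],[0,0,-0.6,0,0,0,-1]]'
python3 - <<'E'
from h import *
wrist("w2")
E
```

```text
clock: 1.82
tcp_pos: [0.4661, -0.2723, 0.1149]
orientation: [1.0, -0.0, -0.002, -0.001]
force: [-1.3, -0.2, -0.9]
opening: -0.0001
clock: 2.23
tcp_pos: [0.4681, -0.2737, 0.1154]
orientation: [1.0, 0.0, 0.001, 0.0]
force: [0.2, 0.3, -0.7]
opening: -0.0004
dome px [316. 279.] xy [ 0.4683 -0.2689] size [0.0291 0.0203]
tcp [ 0.4681 -0.2737  0.1154] clk 2.2333 F [ 0.23  0.25 -0.67]
```

View pics/w2.png

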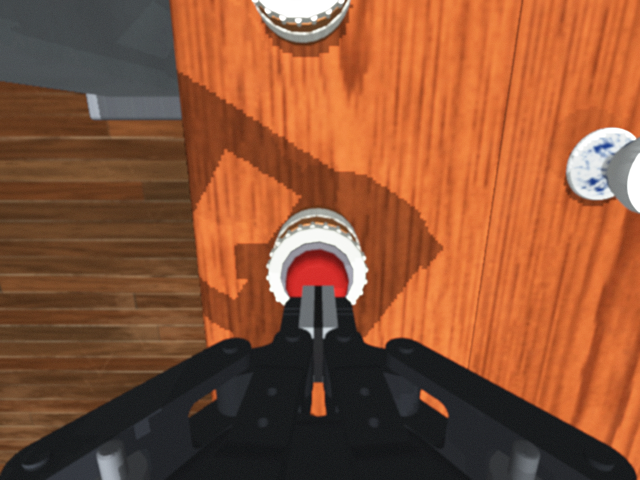

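Wrist view: the closed tips at (318,290) sit over the dome, centred at about (316,279). Going down.

```bash
python3 -m pendant '[[0,0,-0.4,0,0,0,-1],[0,0,-0.8,0,0,0,-1],[0,0,-1,0,0,0,-1],[0,0,-1.2,0,0,0,-1],[0,0,-1.2,0,0,0,-1]]'
python3 -m pendant '[[0,0,-0.1,0,0,0,-1],[0,0,-0.2,0,0,0,-1],[0,0,-0.2,0,0,0,-1],[0,0,-0.2,0,0,0,-1],[0,0,-0.2,0,0,0,-1]]'
```

```text
clock: 2.7
tcp_pos: [0.4676, -0.273, 0.1017]
orientation: [1.0, 0.001, -0.0, -0.0]
force: [-0.6, -0.0, -0.4]
opening: 0.0003
clock: 3.12
tcp_pos: [0.468, -0.2732, 0.1008]
orientation: [1.0, 0.001, 0.0, 0.0]
force: [-1.4, 0.3, 4.5]
opening: 0.0001
```

```bash
python3 -m pendant '[[0,0,-0.1,0,0,0,-1],[0,0,-0.2,0,0,0,-1],[0,0,-0.2,0,0,0,-1],[0,0,-0.2,0,0,0,-1],[0,0,-0.2,0,0,0,-1]]'
python3 -m pendant '[[0,0,-0.1,0,0,0,-1],[0,0,-0.2,0,0,0,-1],[0,0,-0.2,0,0,0,-1],[0,0,-0.2,0,0,0,-1],[0,0,-0.2,0,0,0,-1]]'
```

```text
clock: 3.53
tcp_pos: [0.468, -0.2733, 0.0991]
orientation: [1.0, 0.001, 0.0, 0.0]
force: [-1.6, 1.8, 7.2]
opening: 0.0003
clock: 3.95
tcp_pos: [0.4681, -0.2734, 0.0973]
orientation: [1.0, 0.001, 0.0, 0.0]
force: [-2.4, 1.9, 9.8]
opening: 0.0001
```

```bash
python3 -m pendant '[[0,0,-0.1,0,0,0,-1],[0,0,-0.2,0,0,0,-1],[0,0,-0.2,0,0,0,-1],[0,0,-0.2,0,0,0,-1],[0,0,-0.2,0,0,0,-1]]'
python3 -m pendant '[[0,0,0.5,0,0,0,-1],[0,0,1,0,0,0,-1],[0,0,4,0,0,0,-1],[0,0,8,0,0,0,-1],[0,0,8,0,0,0,-1]]'
python3 - <<'E'
from h import *
wrist("w3")
E
```

```text
clock: 4.37
tcp_pos: [0.4682, -0.2734, 0.0955]
orientation: [1.0, 0.001, 0.001, 0.0]
force: [-2.7, 2.1, 11.2]
opening: -0.0
clock: 4.78
tcp_pos: [0.4695, -0.2743, 0.1817]
orientation: [1.0, 0.001, 0.004, 0.002]
force: [1.5, 0.7, 2.2]
opening: -0.0002
dome px [314. 241.] xy [ 0.4684 -0.2722] size [0.0291 0.0278]
dome px [299.   6.] xy [ 0.4607 -0.137 ] size [0.0278 0.0106]
tcp [ 0.4695 -0.2743  0.1817] clk 4.7833 F [1.48 0.71 2.23]
```

View pics/w3.png

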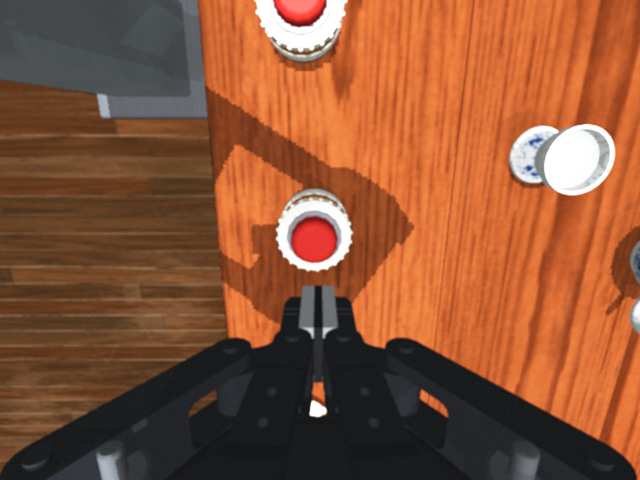

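J1 is firm: about 11 N at about 6 mm. It's still standing at (314,235) in the wrist view. Moving to J2.

```bash
python3 -m pendant '[[0,4,0,0,0,0,-1],[-0.4,8,0,0,0,0,-1],[-0.9,12,0,0,0,0,-1],[-0.9,14.2,0,0,0,0,-1],[-0.9,14.2,0,0,0,0,-1]]'
python3 - <<'E'
from h import *
wrist("w4")
E
```

```text
clock: 5.25
tcp_pos: [0.4584, -0.1279, 0.1739]
orientation: [1.0, 0.002, 0.0, -0.0]
force: [0.3, -0.8, 0.6]
opening: -0.0001
dome px [320. 248.] xy [ 0.4606 -0.1272] size [0.0295 0.0285]
dome px [306.  10.] xy [0.4522 0.0061] size [0.0292 0.018 ]
tcp [ 0.4584 -0.1279  0.1739] clk 5.25 F [ 0.25 -0.81  0.58]
```

```bash
python3 -m pendant '[[0,0.1,-2,0,0,0,-1],[0,0.1,-2,0,0,0,-1],[0,0.1,-2,0,0,0,-1],[0,0.1,-2,0,0,0,-1],[0,0.1,-2,0,0,0,-1]]'
python3 - <<'E'
from h import *
wrist("w5")
E
```

```text
clock: 5.72
tcp_pos: [0.459, -0.1307, 0.1549]
orientation: [1.0, 0.0, 0.0, 0.0]
force: [-0.3, 1.7, -0.3]
opening: 0.0002
dome px [319. 253.] xy [ 0.4606 -0.1272] size [0.0295 0.0281]
dome px [302.   7.] xy [ 0.4519 -0.0007] size [0.0274 0.0093]
tcp [ 0.459  -0.1307  0.1549] clk 5.7167 F [-0.26  1.66 -0.33]
```

```bash
python3 -m pendant '[[0.2,0.3,-2,0,0,0,-1],[0.2,0.3,-4,0,0,0,-1],[0.2,0.3,-5,0,0,0,-1],[0.2,0.3,-5,0,0,0,-1],[0.2,0.3,-5,0,0,0,-1]]'
python3 -m pendant '[[0,0,-0.2,0,0,0,-1],[0,0,-0.4,0,0,0,-1],[0,0,-0.4,0,0,0,-1],[0,0,-0.4,0,0,0,-1],[0,0,-0.4,0,0,0,-1]]'
```

```text
clock: 6.18
tcp_pos: [0.4608, -0.1273, 0.1047]
orientation: [1.0, 0.0, -0.0, -0.0]
force: [-0.0, 0.3, 1.0]
opening: -0.0001
clock: 6.6
tcp_pos: [0.4611, -0.1273, 0.101]
orientation: [1.0, 0.001, 0.001, 0.0]
force: [1.6, -0.6, 5.5]
opening: 0.0002
```

```bash
python3 -m pendant '[[0,0,-0.1,0,0,0,-1],[0,0,-0.2,0,0,0,-1],[0,0,-0.3,0,0,0,-1],[0,0,-0.3,0,0,0,-1],[0,0,-0.3,0,0,0,-1]]'
python3 -m pendant '[[0,0,-0.1,0,0,0,-1],[0,0,-0.2,0,0,0,-1],[0,0,-0.2,0,0,0,-1],[0,0,-0.2,0,0,0,-1],[0,0,-0.2,0,0,0,-1]]'
```

```text
clock: 7.02
tcp_pos: [0.4612, -0.1273, 0.0982]
orientation: [1.0, 0.001, 0.001, 0.0]
force: [-0.4, -0.2, 7.9]
opening: 0.0002
clock: 7.43
tcp_pos: [0.4612, -0.1273, 0.0964]
orientation: [1.0, 0.001, 0.001, 0.0]
force: [-1.1, 0.2, 10.8]
opening: -0.0002
```

J2 is firm too. I'll press it the last millimetre, then go up and over to J3.

```bash
python3 -m pendant '[[0,0,-0.1,0,0,0,-1],[0,0,-0.1,0,0,0,-1],[0,0,-0.1,0,0,0,-1],[0,0,-0.1,0,0,0,-1],[0,0,-0.1,0,0,0,-1]]'
python3 -m pendant '[[0,0,1,0,0,0,-1],[0,0,3,0,0,0,-1],[0,3,6,0,0,0,-1],[-0.4,7,6,0,0,0,-1],[-0.9,11,6,0,0,0,-1]]'
python3 -m pendant '[[0,2.4,0,0,0,0,-1],[0,2.4,0,0,0,0,-1],[0,2.4,0,0,0,0,-1],[0,2.4,0,0,0,0,-1],[0,2.4,0,0,0,0,-1]]'
python3 - <<'E'
from h import *
wrist("w6")
E
```

```text
clock: 7.85
tcp_pos: [0.4613, -0.1274, 0.0955]
orientation: [1.0, 0.001, 0.001, 0.0]
force: [-1.4, 0.2, 11.6]
opening: 0.0002
clock: 8.27
tcp_pos: [0.452, -0.0165, 0.1561]
orientation: [1.0, -0.001, 0.001, 0.0]
force: [0.3, 0.0, -1.3]
opening: -0.0003
clock: 8.68
tcp_pos: [0.4518, 0.006, 0.1542]
orientation: [1.0, 0.0, -0.0, 0.0]
force: [-0.2, -0.4, 1.2]
opening: 0.0001
dome px [317. 254.] xy [0.4521 0.0095] size [0.0277 0.0268]
tcp [0.4518 0.006  0.1542] clk 8.6833 F [-0.17 -0.41  1.23]
```

```bash
python3 -m pendant '[[0,0.3,-2,0,0,0,-1],[0,0.3,-4,0,0,0,-1],[0,0.3,-5,0,0,0,-1],[0,0.3,-5,0,0,0,-1],[0,0.3,-5,0,0,0,-1]]'
python3 -m pendant '[[0,0,-0.2,0,0,0,-1],[0,0,-0.4,0,0,0,-1],[0,0,-0.4,0,0,0,-1],[0,0,-0.4,0,0,0,-1],[0,0,-0.4,0,0,0,-1]]'
python3 -m pendant '[[0,0,-0.1,0,0,0,-1],[0,0,-0.2,0,0,0,-1],[0,0,-0.2,0,0,0,-1],[0,0,-0.2,0,0,0,-1],[0,0,-0.2,0,0,0,-1]]'
```

```text
clock: 9.15
tcp_pos: [0.4518, 0.0093, 0.1045]
orientation: [1.0, 0.0, -0.0, 0.0]
force: [-0.3, 0.7, -1.1]
opening: -0.0002
clock: 9.57
tcp_pos: [0.4522, 0.0098, 0.101]
orientation: [1.0, 0.001, 0.001, 0.0]
force: [0.5, 0.1, 5.3]
opening: 0.0
clock: 9.98
tcp_pos: [0.4522, 0.0098, 0.0991]
orientation: [1.0, 0.001, 0.001, 0.0]
force: [0.8, -1.3, 7.7]
opening: 0.0002
```

```bash
python3 -m pendant '[[0,0,-0.2,0,0,0,-1],[0,0,-0.3,0,0,0,-1],[0,0,-0.3,0,0,0,-1],[0,0,-0.3,0,0,0,-1],[0,0,-0.3,0,0,0,-1]]'
python3 -m pendant '[[0,0,1,0,0,0,-1],[0,0,3,0,0,0,-1],[0,4,6,0,0,0,-1],[0,8,6,0,0,0,-1],[0,12,6,0,0,0,-1]]'
python3 -m pendant '[[0,4,0,0,0,0,-1],[0,8,0,0,0,0,-1],[0,12,0,0,0,0,-1],[0,14.7,0,0,0,0,-1],[0,14.7,0,0,0,0,-1]]'
python3 -m pendant '[[0,0,0,0,0,0,-1],[0,0,0,0,0,0,-1],[0,0,0,0,0,0,-1],[0,0,0,0,0,0,-1],[0,0,0,0,0,0,-1]]'
python3 - <<'E'
from h import *
wrist("w7")
E
```

```text
clock: 10.4
tcp_pos: [0.4523, 0.0098, 0.0964]
orientation: [1.0, 0.001, 0.001, 0.0]
force: [-1.6, -1.5, 10.6]
opening: 0.0001
clock: 10.82
tcp_pos: [0.4522, 0.1273, 0.1577]
orientation: [1.0, -0.001, 0.002, -0.0]
force: [1.1, -1.6, 0.0]
opening: -0.0
clock: 11.23
tcp_pos: [0.4511, 0.2772, 0.1551]
orientation: [1.0, 0.002, -0.0, -0.0]
force: [1.3, 0.2, -0.7]
opening: 0.0002
clock: 11.65
tcp_pos: [0.452, 0.2724, 0.1554]
orientation: [1.0, -0.0, 0.0, -0.0]
force: [0.3, -0.2, -0.5]
opening: 0.0
dome px [317. 238.] xy [0.4522 0.2854] size [0.0292 0.0286]
dome px [350.  46.] xy [0.469  0.3855] size [0.0295 0.0292]
tcp [0.452  0.2724 0.1554] clk 11.65 F [ 0.31 -0.16 -0.48]
```

View pics/w7.png

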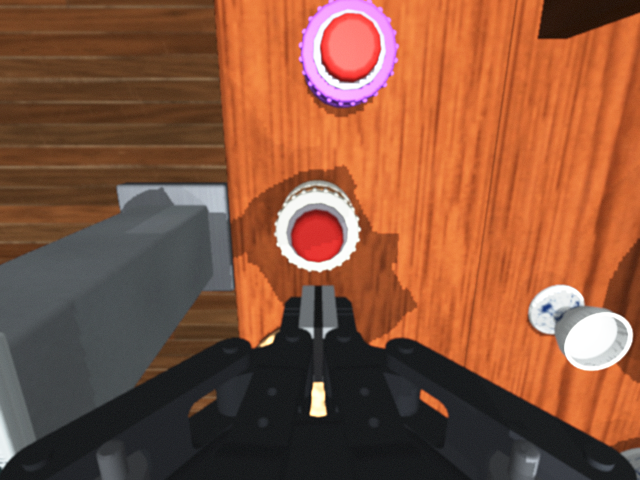

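The amber jar J4 has its dome at (317,238) with a white lid, and the purple look-alike is separate at (350,46). Pressing J4 the same way.

```bash
python3 -m pendant '[[0,1.3,-2,0,0,0,-1],[0,1.3,-4,0,0,0,-1],[0,1.3,-5,0,0,0,-1],[0,1.3,-5,0,0,0,-1],[0,1.3,-5,0,0,0,-1]]'
python3 -m pendant '[[0,0,-0.2,0,0,0,-1],[0,0,-0.4,0,0,0,-1],[0,0,-0.5,0,0,0,-1],[0,0,-0.5,0,0,0,-1],[0,0,-0.5,0,0,0,-1]]'
python3 -m pendant '[[0,0,-0.1,0,0,0,-1],[0,0,-0.2,0,0,0,-1],[0,0,-0.2,0,0,0,-1],[0,0,-0.2,0,0,0,-1],[0,0,-0.2,0,0,0,-1]]'
```

```text
clock: 12.12
tcp_pos: [0.4518, 0.2859, 0.1054]
orientation: [1.0, 0.0, -0.0, 0.0]
force: [0.2, -0.3, 0.1]
opening: 0.0
clock: 12.53
tcp_pos: [0.452, 0.2863, 0.1008]
orientation: [1.0, 0.001, 0.0, -0.0]
force: [0.6, -1.0, 3.0]
opening: 0.0002
clock: 12.95
tcp_pos: [0.4519, 0.2863, 0.0984]
orientation: [1.0, 0.001, 0.0, -0.0]
force: [1.9, -0.3, 2.9]
opening: -0.0003
```

Softer. I'll carry on to about 6 mm.

```bash
python3 -m pendant '[[0,0,-0.1,0,0,0,-1],[0,0,-0.2,0,0,0,-1],[0,0,-0.3,0,0,0,-1],[0,0,-0.3,0,0,0,-1],[0,0,-0.3,0,0,0,-1]]'
python3 -m pendant '[[0,0,0.5,0,0,0,-1],[0,0,2,0,0,0,-1],[0,0,6,0,0,0,-1],[0,0,8,0,0,0,-1],[0,0,8,0,0,0,1]]' 30
python3 -m pendant '[[0,0,0,0,0,0,1],[0,0,0,0,0,0,1],[0,0,0,0,0,0,1],[0,0,0,0,0,0,1],[0,0,0,0,0,0,1]]'
python3 - <<'E'
from h import *
wrist("w8")
E
```

```text
clock: 13.37
tcp_pos: [0.4518, 0.2863, 0.0953]
orientation: [1.0, 0.001, 0.0, -0.0]
force: [2.8, -0.8, 4.7]
opening: -0.0001
clock: 13.78
tcp_pos: [0.4527, 0.2869, 0.1802]
orientation: [1.0, 0.001, 0.002, -0.001]
force: [0.1, 0.4, -0.1]
opening: 0.0104
clock: 14.2
tcp_pos: [0.4515, 0.2861, 0.1743]
orientation: [1.0, 0.001, -0.001, 0.0]
force: [1.0, 0.6, 0.3]
opening: 0.0723
dome px [318. 249.] xy [0.4523 0.2854] size [0.0284 0.028 ]
dome px [348.  80.] xy [0.4689 0.3858] size [0.0292 0.0289]
tcp [0.4515 0.2861 0.1743] clk 14.2 F [0.98 0.57 0.3 ]
```

View pics/w8.png

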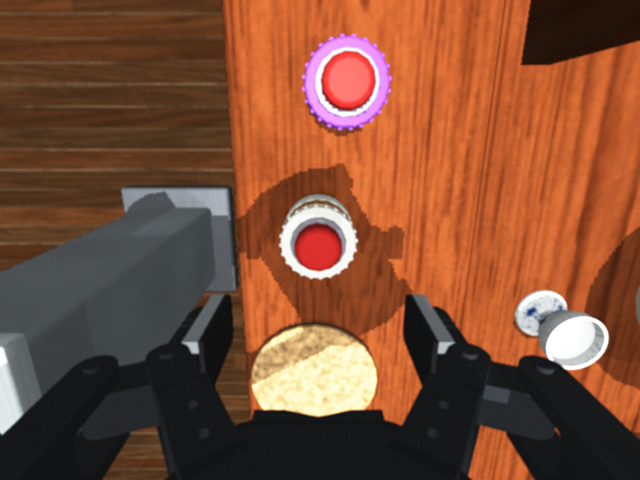

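J4 is the soft one: about 4.7 N at about 6 mm, against about 11 N for the other three. In the wrist view its dome is at (318,249), centred between the open fingers, with the trivet at (315,368). Descending to grasp.

```bash
python3 - <<'E'
from h import *
o,im=wrist("w9")
hsv=cv2.cvtColor(im["pixels"],cv2.COLOR_BGR2HSV)
m=((hsv[...,0]>14)&(hsv[...,0]<36)&(hsv[...,1]>40)&(hsv[...,1]<190)&(hsv[...,2]>110)).astype(np.uint8); m[:310]=0; m[:,:245]=0;m[:,395:]=0
m=cv2.morphologyEx(m,cv2.MORPH_CLOSE,np.ones((5,5)))
c=max(cv2.findContours(m,0,2)[0],key=cv2.contourArea)[:,0]; c=c[c[:,1]<405]
P=plane(im["camera_matrix"],im["pose"],c,.01)[:,:2]
A=np.c_[2*P,np.ones(len(P))]; s=np.linalg.lstsq(A,(P**2).sum(1),rcond=None)[0]; print("trivet",s[:2],"r",np.sqrt(s[2]+s[:2]@s[:2]),len(c))
E
python3 -m pendant '[[0,0,-4,0,0,0,1],[0,0,-8,0,0,0,1],[0,0,-12,0,0,0,1],[0,0,-13.3,0,0,0,1],[0,0,-13.3,0,0,0,1]]'
python3 -m pendant '[[0,0,0,0,0,0,1],[0,0,0,0,0,0,-1],[0,0,0,0,0,0,-1],[0,0,0,0,0,0,-1],[0,0,0,0,0,0,-1]]' 40
python3 -m pendant '[[0,0,0,0,0,0,-1],[0,0,0,0,0,0,-1],[0,0,0,0,0,0,-1],[0,0,0,0,0,0,-1],[0,0,0,0,0,0,-1]]' 40
```

```text
dome px [318. 249.] xy [0.4522 0.2854] size [0.0285 0.028 ]
dome px [348.  80.] xy [0.469  0.3858] size [0.0293 0.029 ]
tcp [0.4516 0.2861 0.1746] clk 14.25 F [ 0.3   0.73 -0.4 ]
trivet [0.44818237 0.1306837 ] r 0.05931311118862731 117
clock: 14.72
tcp_pos: [0.4502, 0.2853, 0.039]
orientation: [1.0, 0.001, -0.003, 0.001]
force: [-0.3, -0.2, 0.6]
opening: 0.0852
clock: 15.13
tcp_pos: [0.4526, 0.2867, 0.0444]
orientation: [1.0, 0.001, 0.001, -0.001]
force: [-2.1, -0.9, 9.5]
opening: 0.051
clock: 15.55
tcp_pos: [0.4526, 0.2867, 0.0444]
orientation: [1.0, 0.001, 0.001, -0.001]
force: [-1.4, -1.2, 10.3]
opening: 0.0512
```

```bash
python3 -m pendant '[[0,0,0.2,0,0,0,-1],[0,0,0.4,0,0,0,-1],[0,0,0.6,0,0,0,-1],[0,0,0.8,0,0,0,-1],[0,0,0.8,0,0,0,-1]]'
python3 - <<'E'
from h import *
wrist("w10")
im=arm.get_image("scene"); cv2.imwrite("pics/s10.png",cv2.resize(im["pixels"][180:400,180:480],None,fx=2.6,fy=2.6)[:600,:800])
E
```

```text
clock: 15.97
tcp_pos: [0.4519, 0.2863, 0.0508]
orientation: [1.0, 0.001, 0.0, -0.0]
force: [0.6, 0.1, -1.5]
opening: 0.0511
dome px [318. 386.] xy [0.4529 0.2832] size [0.0302 0.0234]
dome px [381.  40.] xy [0.4676 0.3804] size [0.0294 0.0179]
tcp [0.4519 0.2863 0.0508] clk 15.9667 F [ 0.62  0.14 -1.5 ]
```

View pics/s10.png

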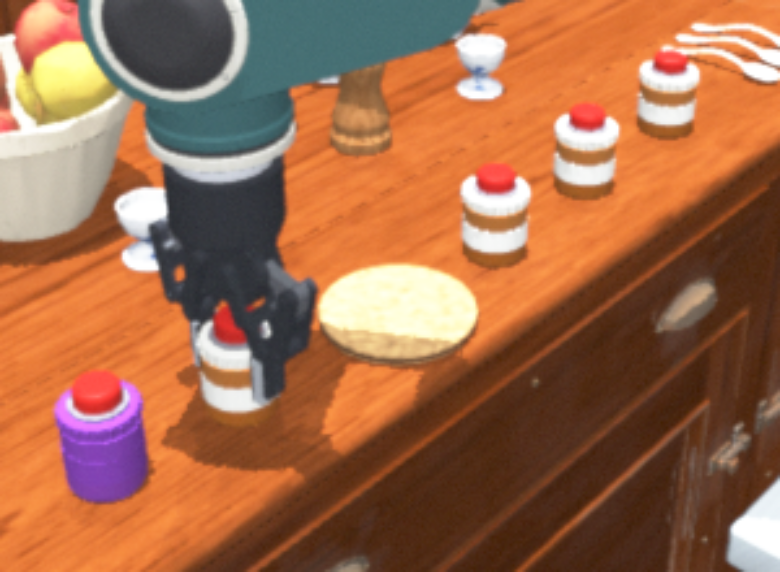

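View pics/w10.png

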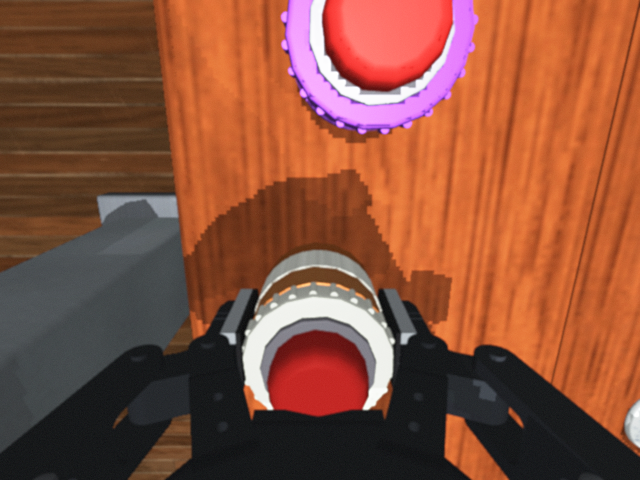

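The jar is gripped upright and lifted: the force no longer shows table contact, and the lid is centred between the pads at (318,350). Carrying it to the trivet.

```bash
python3 -m pendant '[[0,0,1.5,0,0,0,-1],[0,0,3,0,0,0,-1],[0,0,4,0,0,0,-1],[-0.2,-2,4,0,0,0,-1],[-0.3,-4,4,0,0,0,-1]]'
python3 -m pendant '[[0,-3,0,0,0,0,-1],[0,-6,0,0,0,0,-1],[0,-9,0,0,0,0,-1],[-0.1,-11,0,0,0,0,-1],[-0.1,-11.6,0,0,0,0,-1]]'
python3 -m pendant '[[0,0,-1,0,0,0,-1],[0,0,-2,0,0,0,-1],[0,0,-2.5,0,0,0,-1],[0,0,-2.5,0,0,0,-1],[0,0,-2.5,0,0,0,-1]]'
python3 - <<'E'
from h import *
wrist("w11",.091)
im=arm.get_image("scene"); cv2.imwrite("pics/s11.png",cv2.resize(im["pixels"][180:400,180:480],None,fx=2.6,fy=2.6)[:600,:800])
E
```

```text
clock: 16.48
tcp_pos: [0.4488, 0.2464, 0.0908]
orientation: [1.0, 0.001, 0.0, -0.0]
force: [0.1, -0.5, -2.3]
opening: 0.051
clock: 16.9
tcp_pos: [0.4476, 0.128, 0.0902]
orientation: [1.0, -0.0, 0.0, 0.0]
force: [-1.2, 0.2, -2.0]
opening: 0.0513
clock: 17.32
tcp_pos: [0.4474, 0.1309, 0.0645]
orientation: [1.0, 0.001, -0.001, 0.0]
force: [-0.1, -0.3, -3.1]
opening: 0.0511
dome px [318. 387.] xy [0.4484 0.1286] size [0.0292 0.022 ]
tcp [0.4474 0.1309 0.0645] clk 17.3167 F [-0.05 -0.27 -3.12]
```

View pics/s11.png

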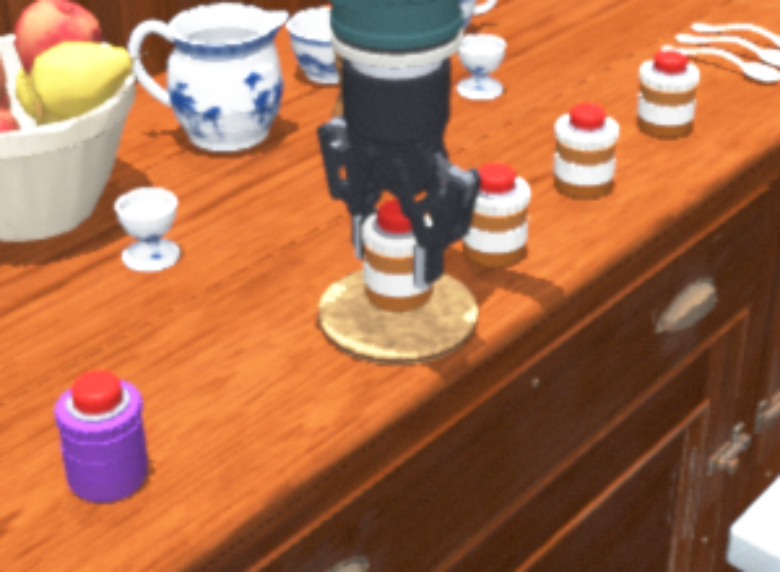

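View pics/w11.png

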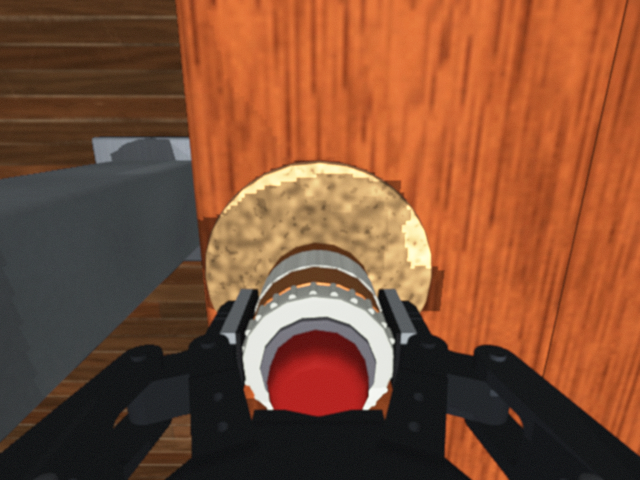

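The scene view shows the jar at (397,265) hovering about 1 cm above the middle of the trivet. The wrist view shows the trivet evenly spaced around it. Lowering.

```bash
python3 -m pendant '[[0,0,-0.3,0,0,0,-1],[0,0,-0.5,0,0,0,-1],[0,0,-0.7,0,0,0,-1],[0,0,-0.7,0,0,0,-1],[0,0,-0.7,0,0,0,-1]]'
python3 -m pendant '[[0,0,-0.1,0,0,0,-1],[0,0,-0.1,0,0,0,-1],[0,0,-0.2,0,0,0,-1],[0,0,-0.2,0,0,0,-1],[0,0,-0.2,0,0,0,-1]]'
```

```text
clock: 17.83
tcp_pos: [0.4477, 0.1302, 0.0581]
orientation: [1.0, 0.001, -0.0, 0.0]
force: [-0.0, -0.3, -2.1]
opening: 0.0513
clock: 18.25
tcp_pos: [0.4477, 0.1302, 0.0562]
orientation: [1.0, 0.001, -0.0, 0.0]
force: [-0.2, -0.3, -1.6]
opening: 0.0514
```

```bash
python3 -m pendant '[[0,0,-0.1,0,0,0,-1],[0,0,-0.1,0,0,0,-1],[0,0,-0.1,0,0,0,-1],[0,0,-0.1,0,0,0,-1],[0,0,-0.1,0,0,0,-1]]'
python3 -m pendant '[[0,0,-0.1,0,0,0,-1],[0,0,-0.1,0,0,0,-1],[0,0,-0.1,0,0,0,-1],[0,0,-0.1,0,0,0,-1],[0,0,-0.1,0,0,0,-1]]'
```

```text
clock: 18.67
tcp_pos: [0.4478, 0.1302, 0.0553]
orientation: [1.0, 0.001, -0.0, 0.0]
force: [0.1, 0.2, -2.0]
opening: 0.0511
clock: 19.08
tcp_pos: [0.4479, 0.1303, 0.0545]
orientation: [1.0, 0.001, 0.0, -0.0]
force: [-1.8, 0.1, 3.1]
opening: 0.0512
```

Contact: +3 N at TCP z 0.0545, as expected. Releasing in stages.

```bash
python3 -m pendant '[[0,0,0,0,0,0,0.3],[0,0,0,0,0,0,0.35],[0,0,0,0,0,0,0.4],[0,0,0,0,0,0,0.7],[0,0,0,0,0,0,1]]'
python3 -m pendant '[[0,0,0,0,0,0,1],[0,0,0,0,0,0,1],[0,0,0,0,0,0,1],[0,0,0,0,0,0,1],[0,0,0,0,0,0,1]]'
python3 -m pendant '[[0,0,2,0,0,0,1],[0,0,5,0,0,0,1],[0,0,9,0,0,0,1],[0,0,12,0,0,0,1],[0,0,12,0,0,0,-1]]' 30
python3 -m pendant '[[0,0,0,0,0,0,-1],[0,0,0,0,0,0,-1],[0,0,0,0,0,0,-1],[0,0,0,0,0,0,-1],[0,0,0,0,0,0,-1]]'
python3 - <<'E'
from h import *
o,im=wrist("w12",.086)
hsv=cv2.cvtColor(im["pixels"],cv2.COLOR_BGR2HSV)
E
```

```text
clock: 19.5
tcp_pos: [0.4478, 0.1303, 0.0542]
orientation: [1.0, 0.001, -0.0, 0.0]
force: [-0.5, 0.1, 0.2]
opening: 0.0817
clock: 19.92
tcp_pos: [0.4478, 0.1302, 0.0543]
orientation: [1.0, 0.001, -0.0, 0.0]
force: [0.5, -0.5, -0.1]
opening: 0.0857
clock: 20.33
tcp_pos: [0.4496, 0.1307, 0.1809]
orientation: [1.0, 0.001, 0.004, -0.001]
force: [0.3, 0.0, 1.1]
opening: 0.0754
clock: 20.75
tcp_pos: [0.4475, 0.1302, 0.1733]
orientation: [1.0, 0.001, -0.001, 0.0]
force: [-0.1, 0.3, 1.2]
opening: 0.0124
dome px [323. 401.] xy [0.4517 0.0204] size [0.0275 0.0259]
dome px [319. 256.] xy [0.4488 0.129 ] size [0.0289 0.0275]
tcp [0.4475 0.1302 0.1733] clk 20.75 F [-0.06  0.26  1.19]
```

View pics/w12.png

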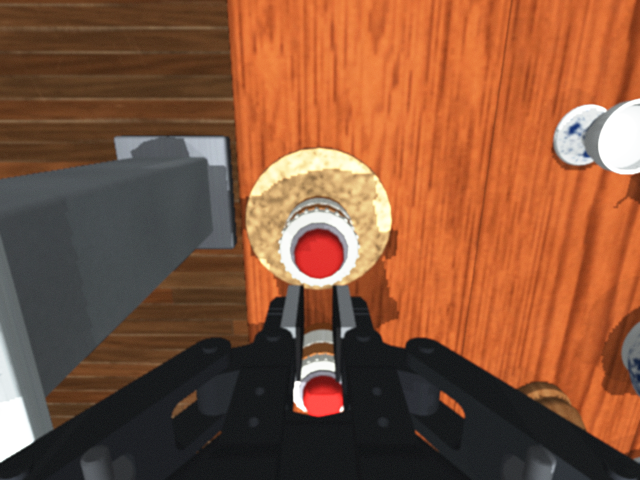

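The jar stands upright on the trivet with its dome at (319,256), well inside the disc. Now the confirming press: dome top at z 0.086, so contact is expected at TCP z of about 0.111.

```bash
python3 -m pendant '[[0.1,-0.1,-1,0,0,0,-1],[0.1,-0.1,-2,0,0,0,-1],[0.1,-0.1,-4,0,0,0,-1],[0.1,-0.1,-5.7,0,0,0,-1],[0.1,-0.1,-5.7,0,0,0,-1]]'
python3 -m pendant '[[0,0,-0.2,0,0,0,-1],[0,0,-0.4,0,0,0,-1],[0,0,-0.5,0,0,0,-1],[0,0,-0.5,0,0,0,-1],[0,0,-0.5,0,0,0,-1]]'
```

```text
clock: 21.22
tcp_pos: [0.4471, 0.1288, 0.1129]
orientation: [1.0, 0.001, -0.003, 0.001]
force: [-0.8, 0.3, -0.9]
opening: -0.0001
clock: 21.63
tcp_pos: [0.449, 0.1293, 0.1128]
orientation: [1.0, 0.001, 0.0, -0.0]
force: [1.1, 0.0, 0.4]
opening: -0.0002
```

```bash
python3 -m pendant '[[0,0,-0.1,0,0,0,-1],[0,0,-0.2,0,0,0,-1],[0,0,-0.3,0,0,0,-1],[0,0,-0.3,0,0,0,-1],[0,0,-0.3,0,0,0,-1]]'
python3 -m pendant '[[0,0,-0.1,0,0,0,-1],[0,0,-0.2,0,0,0,-1],[0,0,-0.2,0,0,0,-1],[0,0,-0.2,0,0,0,-1],[0,0,-0.2,0,0,0,-1]]'
```

```text
clock: 22.05
tcp_pos: [0.4489, 0.1293, 0.1095]
orientation: [1.0, 0.001, 0.0, -0.0]
force: [0.3, -0.8, 3.4]
opening: -0.0002
clock: 22.47
tcp_pos: [0.4489, 0.1293, 0.1074]
orientation: [1.0, 0.001, 0.0, -0.0]
force: [1.5, -0.1, 3.1]
opening: -0.0001
```

```bash
python3 -m pendant '[[0,0,-0.1,0,0,0,-1],[0,0,-0.2,0,0,0,-1],[0,0,-0.2,0,0,0,-1],[0,0,-0.2,0,0,0,-1],[0,0,-0.2,0,0,0,-1]]'
python3 -m pendant '[[0,0,0.5,0,0,0,-1],[0,0,2,0,0,0,-1],[0,0,5,0,0,0,-1],[0,0,9,0,0,0,-1],[0,0,12,0,0,0,-1]]'
python3 -m pendant '[[0,0,3,0,0,0,-1],[0,0,5,0,0,0,-1],[0,0,5,0,0,0,-1],[0,0,5,0,0,0,-1],[0,0,5,0,0,0,-1]]'
python3 - <<'E'
from h import *
wrist("w13",.086)
im=arm.get_image("scene"); cv2.imwrite("pics/s13.png",im["pixels"])
E
```

```text
clock: 22.88
tcp_pos: [0.4488, 0.1293, 0.1053]
orientation: [1.0, 0.001, 0.0, -0.0]
force: [1.2, 1.1, 5.6]
opening: 0.0
clock: 23.3
tcp_pos: [0.4483, 0.1292, 0.2276]
orientation: [1.0, 0.001, -0.0, 0.0]
force: [0.7, 0.3, 1.1]
opening: -0.0001
clock: 23.72
tcp_pos: [0.4484, 0.1292, 0.2742]
orientation: [1.0, 0.001, -0.001, 0.0]
force: [0.2, 0.1, -0.0]
opening: 0.0002
dome px [318. 216.] xy [0.4486 0.1284] size [0.0276 0.0282]
tcp [0.4484 0.1292 0.2742] clk 23.7167 F [ 0.21  0.1  -0.01]
```

View pics/w13.png

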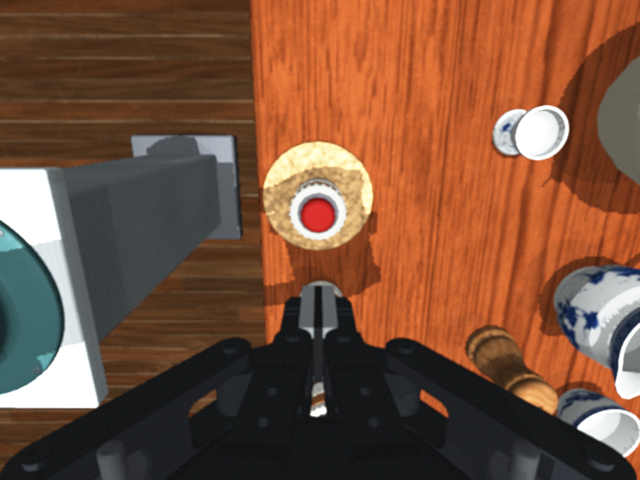

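View pics/s13.png

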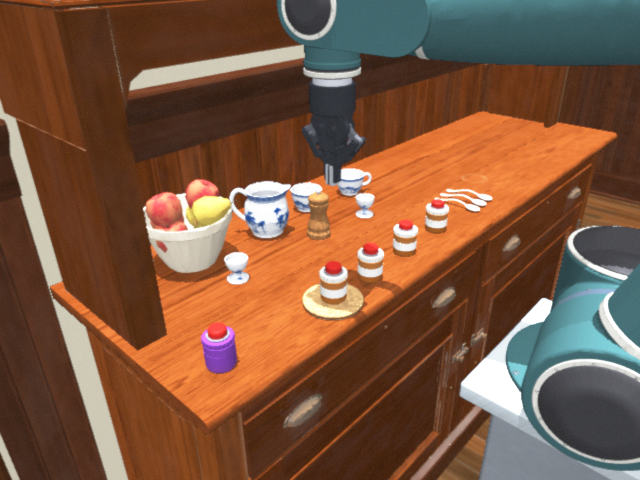

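The jar is upright at (333,285) on the trivet. The other jars, the egg cups, the mill and the purple jar are at the same pixels as at the start, and the robot is clear. Handing in.

```bash
python3 -c "
from workcell import arm
print(arm.sign_off())"
```

```text
the job is handed in; nothing more can be done
None
```

The soft jar was the one at the left end of the amber row, next to the purple look-alike. It now stands upright on the cork trivet, and I handed the job in at about 24 s of the 72 s allowed.

- **Finding it:** I pressed all four domes 5–6 mm down. The soft jar pushed back with about 4.7 N, and the other three with 11.2, 11.6 and 10.6 N.
- **Placing it:** I set it down gently, with about 3 N at contact. The wrist camera puts its axis about 2 mm from the trivet's centre.
- **Confirming it:** I pressed its dome once more on the trivet and felt about 5.6 N at roughly 6 mm. The force reading is noisy by about 1 N, so this still fits the soft jar and not the firm ones.
- **Last checks:** In the final images the jar is upright and wholly on the trivet. The other three jars, the egg cups, the pepper mill and the purple jar look unmoved from the start. That is a comparison by eye in the pictures, not a new position measurement.
- **One surprise:** As the gripper closed on the jar, the wrist felt about 10 N upward. It vanished on lifting, so it was most likely the fingers pressing the jar against the worktop as they swung forward. I did not measure what caused it.

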